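Take the gauge tweezers out of their carton and hold them at the marked gap

TASK

Fold both top flaps of the small half-open carton right back to the outside, well past upright, so that the sprung gauge tweezers in it are free. Then take the tweezers, lift them level and well clear of the carton, and squeeze them until the pin on the tip of the sprung arm stands in line with the pointer of the little brass rider on the gauge leaf. The job ends holding: keep the tweezers in the air, steady at that gap, do not let go, do not touch the rider, and leave the flaps open and the things lying around where they are.

Things in the scene. Friction and masses are not known exactly. Their poses are not given: they have to be found in the camera images.
- carton: brown cardboard carton stuck to the table, 210 (x) x 160 (y) x 45 (z) mm, walls and floor 3 mm thick; origin at the centre of its underside, x along its length, y to the left flap. Its end flaps are folded down outside and do not move
- flap_left (a joint): left top flap, 204 x 66 x 3 mm, hinged along the top of the carton's +y wall (hinge line 78.5 mm from the carton's middle, 45 mm up); 0 = closed and level, 1.57 = upright, grows outwards to 2.5. Starts half open at 0.7 to 1.1, leaving a slot of 55 mm or more between the flaps; light, stays where it is pushed
- flap_right (a joint): right top flap, the same on the carton's -y wall; 0 closed, 1.57 upright, grows outwards to 2.5
- flap_left_edge (a point): middle of the left flap's free edge; a closed finger let down in the slot between the flaps and moved outwards pushes the flap over
- flap_right_edge (a point): middle of the right flap's free edge
- tweezers: steel gauge tweezers, 160 mm long, 0.1 kg, lying flat on the carton's floor, arms opening sideways. Origin at mid-length on the underside, x towards the tips, z up. Two arms 14 mm high spread from the round butt (hinge and spring at x = -75 mm), each 0.155 rad off the x axis at rest; the -y arm is rigid, the +y arm sprung. A gauge leaf crosses over both at x = 51 mm, 19 mm up
- grip_mid (a point): point between the two finger grips (flat, ribbed, 26 mm long, 18 mm high, on the arms' outer faces 90 mm from the hinge): x = 14 mm in the tweezers' frame, 9 mm above the underside. Take them here, fingers closing along the tweezers' y. Width over the grips: 40 mm at rest, 24 mm at spring_arm 0.175, 1 mm less for each further 0.011 rad. They may turn 0.1 rad in the fingers
- spring_arm (a joint): closing angle of the sprung arm: 0 = at rest, wide open; 0.285 = nearly shut. The spring pushes the grips apart with 4.5 N at 0, 9 N at 0.27. The sprung arm's tip pin stands at y = 150 mm * sin(0.155 - angle) in the tweezers' frame; the rigid arm's tip stays at y = -23 mm
- sprung_tip (a point): top of the thin upright pin on the tip of the sprung arm, 150 mm from the hinge, 22 mm above the underside
- fixed_tip (a point): top of the like pin on the tip of the rigid arm
- rider: small brass rider (12 x 6 x 5 mm, with a thin pointer towards the tips) on the gauge leaf, origin at its underside at x = 51 mm in the tweezers' frame; already set somewhere from y = -12 to +6 mm there, marking the y where the pin of the sprung arm is to stand. Held by friction; not to be touched or shifted
- pointer (a point): front end of the rider's pointer, 70 mm ahead of the tweezers' origin and 22 mm above the underside; it has the tweezers' axes
- marker_1: marker pen 134 mm, lying before the carton, to be left alone
- hex_key: hex key 86 mm, lying behind the carton, to be left alone
- ink_pad: flat ink pad box 86 x 56 x 16 mm, to be left alone

How it is judged:
On the way, in this order (a step that is already met when the one before it is completed fails the run):
1. both flaps are folded back past upright (1.7 rad) while the tweezers still lie in the carton (value of joint each of flap_left, flap_right above 1.7 rad and height (world z) of tweezers below 0.04 m), for 0.2 s.
2. the tweezers are held level in the air with the sprung arm's pin in line with the rider's pointer, for a second (height (world z) of tweezers above 0.075 m and angle between tweezers's own z axis and vertical below 0.35 rad and contact force between the fingers and tweezers above 1 N and contact force between tweezers and carton below 0.05 N and y of sprung_tip in the frame of pointer between -0.003 and 0.003 m), for 1 s.
At the end, for the whole second after the job is handed in: Fingers hold the tweezers (over 1 N), underside over 75 mm above the table, within 0.35 rad of level, clear of the carton, still (under 20 mm/s, 0.05 rad/s); the sprung arm's pin within 3 mm of the rider's pointer, measured across the tweezers; both flaps past 1.7 rad (all of step 2 and value of joint each of flap_left, flap_right above 1.7 rad and linear speed of tweezers below 0.02 m/s and velocity of joint spring_arm between -0.05 and 0.05 rad/s); the arm keeps its last pose, push and grip.
It fails at once if the rider is touched by the robot (contact force between the arm and rider above 0.5 N).
It fails at once if a thing lying around is shifted by more than 30 mm (distance of any of marker_1, hex_key, ink_pad from where it was at the start of the episode above 0.03 m).
It also fails if it takes over 51 s, if anything falls off the work surface, if the arm or the gripper's body presses on something with over 40 N, if the wrist force passes 120 N, or if a joint passes its speed limit or range.

ROBOT

A 6-joint arm with a two-finger parallel gripper is mounted at the origin on the work surface; the furniture and walls round the work are solid. World frame = base frame: x ahead of the robot, y to its left, z up, the work surface at z = 0. Lengths are in m, angles in rad, forces in N, time in s.
With the tool pointing down it reaches from about 0.35 to 0.85 m from the base axis. Payload 8.1 kg.
Tool frame: the origin (TCP) lies midway between the tips of the shut fingers; the grasp point (between the pads) lies 19 mm behind it (env.pinch_z is the z of the grasp point in the tool frame, in m); z points along the fingers, y is the line along which they close (so a half turn about z gives the same grasp; the last joint's range is limited). The gripper opens to 85 mm and grips with 20 to 120 N. Pads are 22 mm wide; open, the fingers measure 114 mm over their backs; the gripper's body (76 mm by 85 mm) begins 54 mm behind the grasp point. The pads swing forward as they close: fully open they stand 13 mm farther back than shut.
Start: joints at [-1.427, 0.13, 1.488, -0, 1.523, -0.085], TCP at [0.136, -0.584, 0.231] pointing down, gripper open.
Joint ranges: [-2.96, 2.96], [-0.89, 2.26], [0.02, 2.5], [-1.34, 4.48], [0, 2.73], [-2.66, 2.66]. Speed limits (rad/s): [2.39, 2.39, 2.79, 3.14, 3.14, 3.14].

INTERFACE

Orientations are given as [roll, pitch, yaw] about the fixed x, y, z axes, in that order (R = Rz(yaw) Ry(pitch) Rx(roll)).
In Python, from cell import env gives the robot as it stands.
- The arm moves only by the tool drive_tool, never from a script. Its argument "deltas" is a list of rows, each a list of 3 entries, a list of its own where there are three numbers: the closure, from 0 (fully open) to 1 (shut), then the shift along the tool's x, y, z in mm, then the turn about the tool's z in degrees. A call has 1 to 10 rows; each row shifts and turns the commanded pose from where the row before left it, along the tool's axes as they then stand; what a row does not reach is not made up. A row lasts 1/12 s, in which the tool goes at most 41.7 mm and 7.16 degrees, less where a joint would pass 70% of its speed; a pose out of reach is approached as far as the arm can. A call with a gripper value outside its range is refused whole. The fingers move at their own pace and stop on an object; "grip_force" is the grip in N (left out, the last holds). Time passes only in rows, so rows that do not move let the fingers close. It gives the time, the measured TCP pose, the force, the opening and the grip force at its end, in the units of the state.
- env.state(): the state, without advancing time (a new reading comes with each control period).
- env.get_image(name): name is "side" or "top"; returns the picture (480x640x3 uint8, blue, green, red); there is no depth.
- env.get_calibration(name): a dict with "fx", "fy", "cx", "cy" (pixels), "world_from_camera" (4x4, takes a point from camera to world coordinates). Camera axes: x right, y down, z forward; pixel columns grow to the right and rows downward; lengths in m; the calibration is good to about 2 mm. A picture is of the moment at which its call begins. get_calibration takes no time and is no camera call.
- env.job_done(): hands the job in; it is judged then, once.
The state is a dict: "time": time; "qpos": joint angles; "dq": joint speeds; "effort": joint torques, N m; "ee_pos": TCP position; "orientation": TCP orientation; "ft_force": force on the tool from outside, world axes, zero at the start; "wrist_torque": the same for the moment, N m; "grip_width": finger opening in m; "grasp_force": force on a finger pad.
Only numpy, scipy, OpenCV 4.12 (cv2) and the standard library are available. Lean on these libraries where they do the work, as an engineer would, in place of code of your own. Each camera call takes 0.05 s, during which the arm holds its last target. There are 200 camera calls.

## Working session

There is one attempt and no reset: what is moved stays moved. The work goes in short steps, Python scripts to look and compute and a tool call to move; the robot and the scene stay as the last step left them, time stands still between calls to the robot, and variables do not carry over. Pictures are saved under pics/ and viewed, at most 10 in all, crops included, and the job is handed in when it is done.

Besides the shell and the picture viewer there is one more tool, called as name([rows], argument=value, ...), one row to a line, values as JSON. drive_tool: Moves the arm, as the interface text tells. Its arguments: {"type":"object","properties":{"deltas":{"type":"array"},"grip_force":{"type":"number"}},"required":["deltas"]}

```bash
mkdir -p pics; ls; python3 - <<'E'
from cell import env
import cv2,json
for n in("top","side"):
    cv2.imwrite(f"pics/{n}0.png",env.get_image(n)); c=env.get_calibration(n); print(n,{k:(v if not hasattr(v,'tolist') else v.tolist()) for k,v in c.items()})
print(env.state(),env.pinch_z)
E
```

```text
pics
top {'fx': 436.4653052067469, 'fy': 436.4653052067469, 'cx': 314.8547385717207, 'cy': 238.8001204664139, 'world_from_camera': [[-0.07085713404450576, -0.9745940416180862, 0.2124752234909348, 0.3994695989042945], [-0.9974840275213362, 0.06970259361071293, -0.012929164077911268, 0.10764831192995748], [-0.0022093878818991277, -0.21285676518838573, -0.9770809158502295, 0.8983618196182183], [0.0, 0.0, 0.0, 1.0]]}
side {'fx': 550.7077530515392, 'fy': 550.7077530515392, 'cx': 313.28561650107537, 'cy': 238.9480597845223, 'world_from_camera': [[0.9743488982257628, -0.05472497098394375, 0.21828742995657985, 0.35751221382706927], [-0.22413669676021078, -0.3229359082358623, 0.9194972214951495, -0.801660571867955], [0.02017339068336133, -0.9448373281801928, -0.326918120613788, 0.39955254338512886], [0.0, 0.0, 0.0, 1.0]]}
{'time': 0.1, 'qpos': array([-1.42737240e+00,  1.31109223e-01,  1.48916878e+00,  4.47503075e-06,
        1.52302127e+00, -8.53753881e-02]), 'dq': array([ 1.32304656e-03, -2.19112033e-03, -5.61198922e-04,  5.66940456e-05,
       -3.88714872e-04,  2.26689474e-04]), 'effort': array([ 8.85793470e-04, -5.70956147e+01, -5.01940870e+01, -2.84482885e-04,
        8.10765952e-03, -1.39724793e-05]), 'ee_pos': array([ 0.13605065, -0.58385585,  0.23033614]), 'orientation': array([-3.13989263e+00, -1.49979518e-04,  2.28798972e-01]), 'ft_force': array([ 0.46884529, -0.54502649,  0.7530085 ]), 'wrist_torque': array([-0.02017599,  0.00923223, -0.00136376]), 'grasp_force': 0.0, 'grip_width': 0.08538632279752176} -0.0187
```

View pics/top0.png

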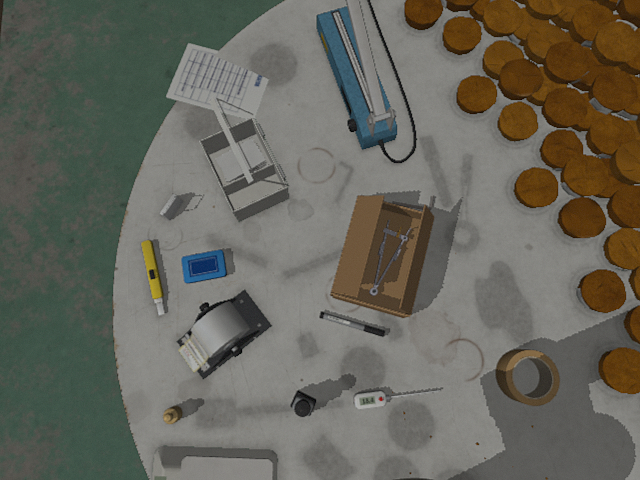

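View pics/side0.png

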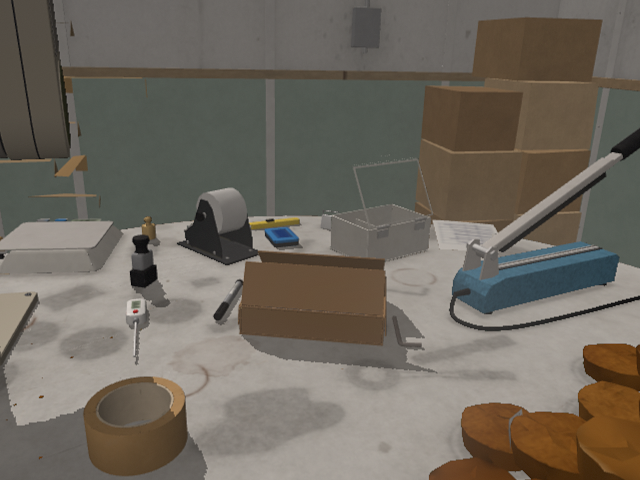

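Top view: the carton is centred at about (383,253). The wide left flap is on the image left, the right flap edge-on at about (425,250), and the tweezers run from the butt (375,292) to the tips (405,232). The marker is at (352,323). In the side view the carton spans (240–387, 255–342) and the hex key is at (405,335).

```bash
cat > h.py <<'E'
import numpy as np,cv2
from cell import env
def ray(n,u,v):
    c=env.get_calibration(n);T=np.array(c["world_from_camera"])
    return T[:3,3],T[:3,:3]@np.array([(u-c["cx"])/c["fx"],(v-c["cy"])/c["fy"],1])
def onz(n,u,v,z):
    o,d=ray(n,u,v);return o+d*(z-o[2])/d[2]
def proj(n,p):
    c=env.get_calibration(n);T=np.array(c["world_from_camera"]);q=T[:3,:3].T@(np.array(p)-T[:3,3])
    return np.array([c["cx"]+c["fx"]*q[0]/q[2],c["cy"]+c["fy"]*q[1]/q[2]])
E
python3 - <<'E'
from h import *
im=cv2.imread("pics/top0.png");hsv=cv2.cvtColor(im,cv2.COLOR_BGR2HSV)
c=im[182:327,320:450];cv2.imwrite("pics/crop0.png",cv2.resize(c,None,fx=4,fy=4,interpolation=cv2.INTER_CUBIC))
E
```

```text
(no output)
```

View pics/crop0.png

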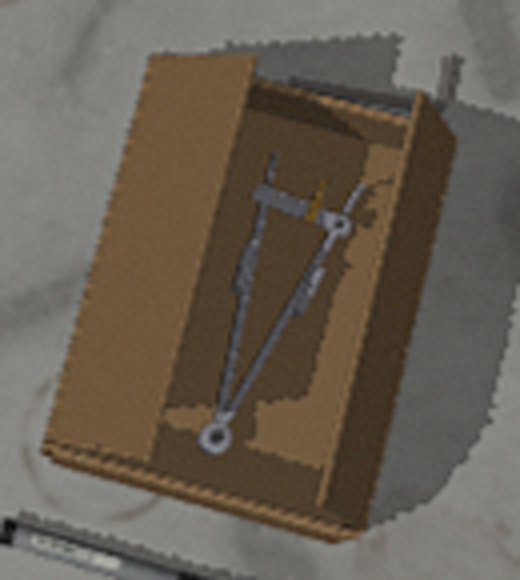

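Crop (4×, offset 320,182): the left flap's hinge edge runs (42,450)–(150,55) and its free edge (155,460)–(255,55). The right flap's free edge is (320,505)–(415,95) and its hinge (360,540)–(455,140). The tweezers' butt is at (215,437), the grips at (247,270) and (310,290), the pins at (273,157) and (363,185), and the brass rider at (315,205).

```bash
python3 - <<'E'
from h import *
np.set_printoptions(precision=4,suppress=True)
def C(u,v,z): return onz("top",320+u/4,182+v/4,z)
P={k:C(*v) for k,v in dict(LHn=(42,450,.045),LHf=(150,55,.045),RHn=(360,540,.045),RHf=(455,140,.045),butt=(215,437,.017),gS=(247,270,.015),gF=(310,290,.015),screwF=(340,225,.022),ptip=(320,180,.025),rider=(315,208,.026),pinS=(273,153,.025),pinF=(363,183,.025)).items()}
for k,v in P.items(): print(k,v)
c=(P['LHn']+P['LHf']+P['RHn']+P['RHf'])/4; ax=P['LHf']+P['RHf']-P['LHn']-P['RHn']
print("c",c,"yaw",np.degrees(np.arctan2(ax[1],ax[0])),"len",np.linalg.norm(P['LHf']-P['LHn']),np.linalg.norm(P['RHf']-P['RHn']),"wid",np.linalg.norm(P['LHn']-P['RHn']),np.linalg.norm(P['LHf']-P['RHf']))
# flap angles: find angle whose edge projects to free edge
yaw=np.arctan2(ax[1],ax[0]);x=np.array([np.cos(yaw),np.sin(yaw),0]);y=np.array([-x[1],x[0],0]);z=np.array([0,0,1])
for s,fn,ff in((1,(155,460),(255,55)),(-1,(320,505),(415,95))):
    obs=(np.array(fn)+ff)/8+[320,182]
    r=[(np.linalg.norm(proj("top",c*[1,1,0]+.045*z+s*y*(.0785-.066*np.cos(a))+z*.066*np.sin(a))-obs),a) for a in np.arange(.5,1.4,.02)]
    print(s,min(r))
m=(P['gS']+P['gF'])/2; d=(P['pinS']+P['pinF'])/2-P['butt']
print("gripmid",m,"yaw tw",np.degrees(np.arctan2(*d[1::-1])),np.linalg.norm(P['gS']-P['gF']),"butt-pin",np.linalg.norm((P['pinS']-P['butt'])[:2]),np.linalg.norm((P['pinF']-P['butt'])[:2]))
d2=m-P['butt'];print("yaw tw by grip",np.degrees(np.arctan2(*d2[1::-1])),np.linalg.norm(d2[:2]))
d3=P['pinF']-P['butt'];print("by rigid arm",np.degrees(np.arctan2(*d3[1::-1])+.155)); d4=P['pinS']-P['butt'];print("by sprung",np.degrees(np.arctan2(*d4[1::-1])-.155))
E
```

```text
LHn [0.4722 0.0738 0.045 ]
LHf [0.6687 0.003  0.045 ]
RHn [ 0.4183 -0.0754  0.045 ]
RHf [ 0.6129 -0.1466  0.045 ]
butt [ 0.4749 -0.0146  0.017 ]
gS [ 0.5592 -0.0399  0.015 ]
gF [ 0.5465 -0.0711  0.015 ]
screwF [ 0.578  -0.0888  0.022 ]
ptip [ 0.6017 -0.0806  0.025 ]
rider [ 0.5869 -0.0761  0.026 ]
pinS [ 0.6177 -0.058   0.025 ]
pinF [ 0.5985 -0.1024  0.025 ]
c [ 0.543  -0.0363  0.045 ] yaw -19.959259719085043 len 0.20888164413481203 0.20720286210700467 wid 0.15867436656166378 0.15967744426831212
1 (np.float64(0.023870688551527738), np.float64(0.7400000000000002))
-1 (np.float64(1.0024440764013378), np.float64(1.0600000000000005))
gripmid [ 0.5529 -0.0555  0.015 ] yaw tw -26.19840644711415 0.0336738789885226 butt-pin 0.14926231916318503 0.15166271282525134
yaw tw by grip -27.626920273719236 0.08805591600491654
by rigid arm -26.49367505292858
by sprung -25.754264059365966
```

Carton centre is (0.543, −0.036) at yaw −20°, with its sizes matching to within 2–3 mm. The flaps are at about 0.74 and 1.06 rad. The tweezers are at yaw −26.3° with grip_mid about (0.5545, −0.0545). Next I turn the tool to the carton's axes, close it and move over the slot.

drive_tool([
  [1,[0,0,0],6.62],
  [1,[0,0,0],6.62],
  [1,[0,0,0],6.62],
  [1,[0,0,0],6.62],
  [1,[0,0,0],6.62],
  [1,[9.8,-32.3,0],0],
  [1,[9.8,-32.3,0],0],
  [1,[9.8,-32.3,0],0],
  [1,[9.8,-32.3,0],0],
  [1,[9.8,-32.3,0],0],
])

```text
time: 0.93
ee_pos: [0.2378, -0.4477, 0.2307]
orientation: [-3.141, 0.001, -0.349]
ft_force: [0.9, 0.9, 0.1]
grip_width: 0.0002
grasp_force: 0.0
```

drive_tool([
  [1,[9.8,-32.3,0],0],
  [1,[9.8,-32.3,0],0],
  [1,[9.8,-32.3,0],0],
  [1,[9.8,-32.3,0],0],
  [1,[9.8,-32.3,0],0],
  [1,[9.8,-32.3,0],0],
  [1,[9.8,-32.3,0],0],
  [1,[9.8,-32.3,0],0],
  [1,[9.8,-32.3,0],0],
  [1,[0,0,0],0],
])

```text
time: 1.77
ee_pos: [0.422, -0.2018, 0.231]
orientation: [-3.139, -0.0, -0.344]
ft_force: [-0.6, -1.2, -0.5]
grip_width: 0.0002
grasp_force: 0.0
```

```bash
cat >> h.py <<'E'
from scipy.spatial.transform import Rotation as R
def delta(p,yawdeg=None):
    s=env.state();M=R.from_euler('xyz',s["orientation"]).as_matrix()
    print("t",round(s["time"],2),"tcp",np.round(s["ee_pos"],4),"rpy",np.round(np.degrees(s["orientation"]),2),"q",np.round(s["qpos"],2),"w",s["grip_width"],"gf",s["grasp_force"],"F",np.round(s["ft_force"],1))
    d=M.T@(np.array(p)-s["ee_pos"])*1000
    print("delta tool mm",np.round(d,1),"" if yawdeg is None else ("turn",-(yawdeg-np.degrees(s["orientation"][2]))))
c=np.array([.543,-.0363,0]);a=np.radians(-20);X=np.array([np.cos(a),np.sin(a),0]);Y=np.array([-X[1],X[0],0]);Z=np.array([0,0,1])
E
python3 -c "
from h import *
delta(c-Y*.008+Z*.06,-20)"
```

```text
t 1.77 tcp [ 0.422  -0.2018  0.231 ] rpy [-1.7986e+02 -1.0000e-02 -1.9730e+01] q [-0.56 -0.23  1.84  0.    1.54  1.36] w 0.0001847860358089269 gf 0.0 F [-0.6 -1.2 -0.5]
delta tool mm [  57.9 -188.2  171.4] ('turn', np.float64(0.2688916872690861))
```

drive_tool([
  [1,[9.6,-31.3,0],0.27],
  [1,[9.6,-31.3,0],0],
  [1,[9.6,-31.3,0],0],
  [1,[9.6,-31.3,0],0],
  [1,[9.6,-31.3,0],0],
  [1,[9.6,-31.3,0],0],
  [1,[0,0,25],0],
  [1,[0,0,25],0],
  [1,[0,0,0],0],
])

```text
time: 2.52
ee_pos: [0.5354, -0.0491, 0.1753]
orientation: [3.14, 0.009, -0.352]
ft_force: [-1.0, 0.1, -1.5]
grip_width: 0.0002
grasp_force: 0.0
```

```bash
python3 -c "
from h import *
delta(c-Y*.008+Z*.06,-20)
cv2.imwrite('pics/side1.png',env.get_image('side')[100:400,160:460])"
```

```text
t 2.52 tcp [ 0.5354 -0.0491  0.1753] rpy [179.91   0.51 -20.19] q [-0.19  0.    1.72 -0.    1.42  1.74] w 0.00017307343559508917 gf 0.0 F [-1.   0.1 -1.5]
delta tool mm [  3.8  -6.8 115.3] ('turn', np.float64(-0.18958402916778638))
```

View pics/side1.png

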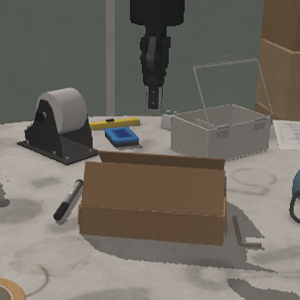

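The side crop shows the closed gripper (tips at crop (153,108)) above the slot between the two flaps. Now I descend and push the left flap out.

drive_tool([
  [1,[2,-6,20],0],
  [1,[0,0,23],0],
  [1,[0,0,24],0],
  [1,[0,0,24],0],
  [1,[0,0,24],0],
  [1,[0,-8,0],0],
  [1,[0,-8,0],0],
  [1,[0,-8,0],0],
  [1,[0,-8,0],0],
  [1,[0,-8,0],0],
])

```text
time: 3.4
ee_pos: [0.5588, -0.007, 0.0693]
orientation: [-3.141, -0.004, -0.354]
ft_force: [-1.0, -0.0, -0.0]
grip_width: -0.0001
grasp_force: 0.5
```

drive_tool([
  [1,[0,-8,0],0],
  [1,[0,-8,0],0],
  [1,[0,-8,0],0],
  [1,[0,-8,0],0],
  [1,[0,-6,0],0],
  [1,[0,-4,0],0],
  [1,[0,0,0],0],
])

```text
time: 3.98
ee_pos: [0.5715, 0.0332, 0.0669]
orientation: [-3.141, -0.001, -0.352]
ft_force: [0.2, 0.6, 0.1]
grip_width: 0.0001
grasp_force: 0.0
```

```bash
python3 -c "
from h import *
delta(c+Y*.0755+Z*.06,-20)
t=cv2.resize(env.get_image('top')[170:330,290:470],None,fx=2,fy=2);s=env.get_image('side')[100:420,200:500]
cv2.imwrite('pics/m1.png',np.hstack([t,s]))"
```

```text
t 3.98 tcp [0.5715 0.0332 0.0669] rpy [-1.7996e+02 -5.0000e-02 -2.0190e+01] q [-0.03  0.2   1.73  0.    1.22  1.89] w 0.00010889104528598561 gf 0.0 F [0.2 0.6 0.1]
delta tool mm [-3.1 -0.5  6.9] ('turn', np.float64(-0.1929866221844989))
```

View pics/m1.png

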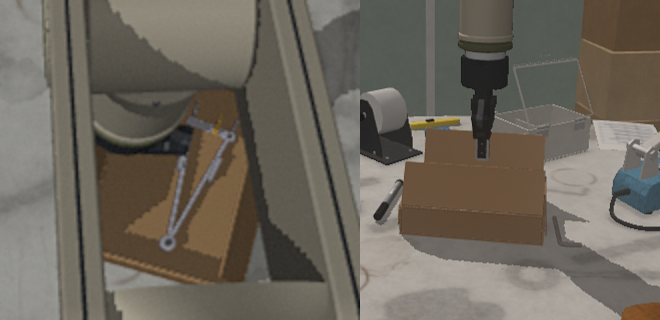

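The left flap now stands behind the finger (side crop free edge at (427,131)–(541,137)). I'll push it further out, then estimate its angle from that edge.

drive_tool([
  [1,[0,-4,3],0],
  [1,[0,-5,2],0],
  [1,[0,-5,0],0],
  [1,[0,-5,0],0],
  [1,[0,0,0],0],
  [1,[0,0,0],0],
])

```text
time: 4.58
ee_pos: [0.5776, 0.0501, 0.0612]
orientation: [-3.141, 0.0, -0.353]
ft_force: [-0.6, -0.7, -0.8]
grip_width: 0.0003
grasp_force: 0.0
```

```bash
python3 -c "
from h import *
delta(c+Y*.0905+Z*.06,-20)
s=env.get_image('side')
cv2.imwrite('pics/s2.png',cv2.resize(s[200:350,220:420],None,fx=4,fy=4,interpolation=cv2.INTER_CUBIC))
for a in (1.4,1.57,1.7,1.9,2.1,2.3): print(a,[np.round((proj('side',c+X*sx*.102+Y*(.0785-.066*np.cos(a))+Z*(.045+.066*np.sin(a)))-[220,200])*4) for sx in(-1,1)])
"
```

```text
t 4.58 tcp [0.5776 0.0501 0.0612] rpy [-1.7999e+02  1.0000e-02 -2.0230e+01] q [-0.    0.22  1.71  0.    1.21  1.92] w 0.0003484030742880659 gf 0.0 F [-0.6 -0.7 -0.8]
delta tool mm [-2.9  2.6  1.2] ('turn', np.float64(-0.23290762708730384))
1.4 [array([157., 128.]), array([652., 157.])]
1.57 [array([163., 118.]), array([652., 146.])]
1.7 [array([167., 113.]), array([652., 141.])]
1.9 [array([173., 110.]), array([652., 138.])]
2.1 [array([179., 114.]), array([651., 141.])]
2.3 [array([184., 123.]), array([650., 151.])]
```

View pics/s2.png

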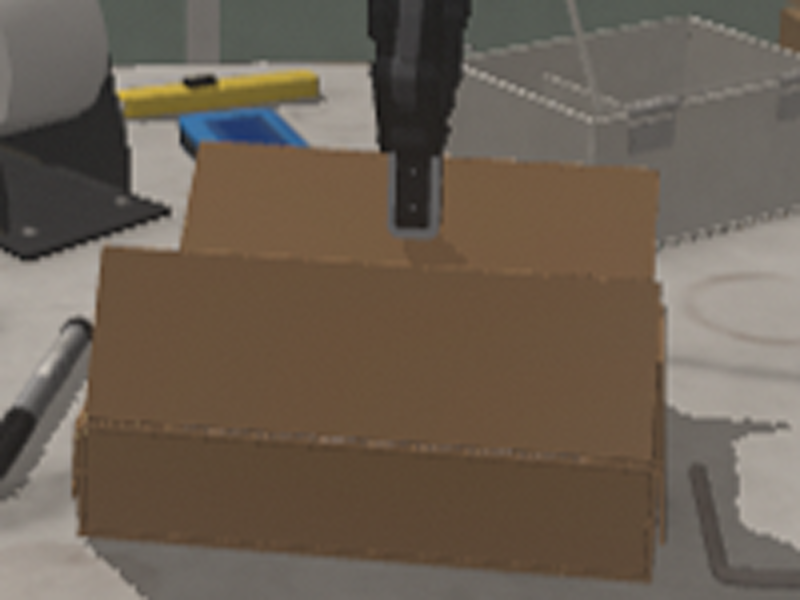

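The left flap's free edge at (200,143)–(660,170) corresponds to about 2.4 rad, so it is well open. Next is the right flap.

drive_tool([
  [1,[0,18,0],0],
  [1,[0,23,0],0],
  [1,[0,23,0],0],
  [1,[0,23,0],0],
  [1,[0,23,0],0],
  [1,[0,8,0],0],
  [1,[0,8,0],0],
  [1,[0,8,0],0],
  [1,[0,8,0],0],
  [1,[0,8,0],0],
])

```text
time: 5.47
ee_pos: [0.5282, -0.0895, 0.0684]
orientation: [-3.138, -0.004, -0.353]
ft_force: [-28.3, 13.6, 58.3]
grip_width: -0.0
grasp_force: 26.1
```

drive_tool([
  [1,[0,8,0],0],
  [1,[0,8,0],0],
  [1,[0,6,0],0],
  [1,[0,5,0],0],
  [1,[0,5,0],0],
  [1,[0,0,0],0],
  [1,[0,0,0],0],
])

```text
time: 6.05
ee_pos: [0.514, -0.121, 0.0607]
orientation: [-3.142, 0.001, -0.354]
ft_force: [0.2, -0.4, -0.1]
grip_width: -0.0002
grasp_force: 0.0
```

```bash
python3 -c "
from h import *
delta(c-Y*.0905+Z*.06,-20)
s=env.get_image('side');t=env.get_image('top')
cv2.imwrite('pics/s3.png',np.hstack([cv2.resize(s[200:350,220:420],None,fx=2,fy=2),cv2.resize(t[180:330,310:510],None,fx=2,fy=2)]))
for a in (1.4,1.57,1.7,1.9,2.1,2.3,2.5): print(a,[np.round((proj('side',c+X*sx*.102-Y*(.0785-.066*np.cos(a))+Z*(.045+.066*np.sin(a)))-[220,200])*2) for sx in(-1,1)])
"
```

```text
t 6.05 tcp [ 0.514  -0.121   0.0607] rpy [-1.800e+02  6.000e-02 -2.029e+01] q [-0.33  0.09  1.85  0.    1.2   1.6 ] w -0.00023115407744363122 gf 0.0 F [ 0.2 -0.4 -0.1]
delta tool mm [-1.8  1.   0.7] ('turn', np.float64(-0.2886189800259835))
1.4 [array([ 38., 123.]), array([325., 141.])]
1.57 [array([ 34., 127.]), array([325., 146.])]
1.7 [array([ 31., 132.]), array([325., 152.])]
1.9 [array([ 26., 143.]), array([325., 163.])]
2.1 [array([ 22., 157.]), array([324., 178.])]
2.3 [array([ 18., 174.]), array([323., 196.])]
2.5 [array([ 15., 193.]), array([322., 215.])]
```

View pics/s3.png

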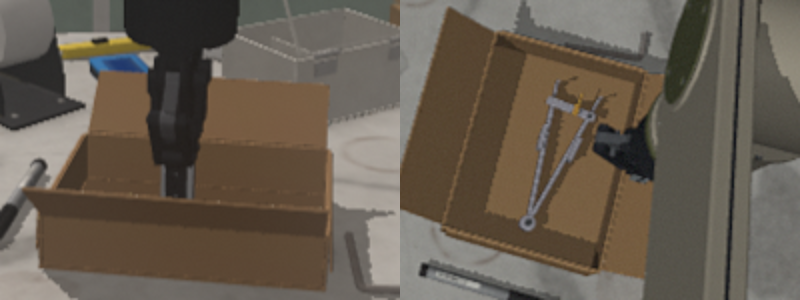

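Right flap free edge at (22,190)–(330,212) in the left panel corresponds to about 2.45 rad. The tweezers' butt is still at top pixel (374,292), so they have not moved. Next I lift away, turn to the tweezers' yaw and half-open over the grips.

drive_tool([
  [1,[0,-6,0],0],
  [1,[0,-6,-10],0],
  [1,[3,-13,-20],0],
  [1,[3,-13,-20],1],
  [0.3,[3,-13,-20],1],
  [0.3,[3,-13,-10],1],
  [0.3,[3,-13,0],1],
  [0.3,[0,0,0],1],
  [0.3,[0,0,0],1],
  [0.3,[0,0,0],0],
])

```text
time: 6.98
ee_pos: [0.5559, -0.0546, 0.1411]
orientation: [3.141, 0.001, -0.459]
ft_force: [-0.0, 0.3, 0.3]
grip_width: 0.0598
grasp_force: 0.0
```

```bash
python3 -c "
from h import *
delta([.5545,-.0545,.005],-26.3)
s=env.get_image('side');t=env.get_image('top')
cv2.imwrite('pics/s4.png',np.hstack([cv2.resize(s[200:350,220:420],None,fx=2,fy=2),cv2.resize(t[180:330,310:510],None,fx=2,fy=2)]))"
```

```text
t 6.98 tcp [ 0.5559 -0.0546  0.1411] rpy [ 1.7997e+02  5.0000e-02 -2.6290e+01] q [-0.19  0.08  1.71 -0.    1.35  1.84] w 0.05976325585154368 gf 0.0 F [-0.   0.3  0.3]
delta tool mm [ -1.2   0.5 136.1] ('turn', np.float64(0.011319446184703708))
```

View pics/s4.png

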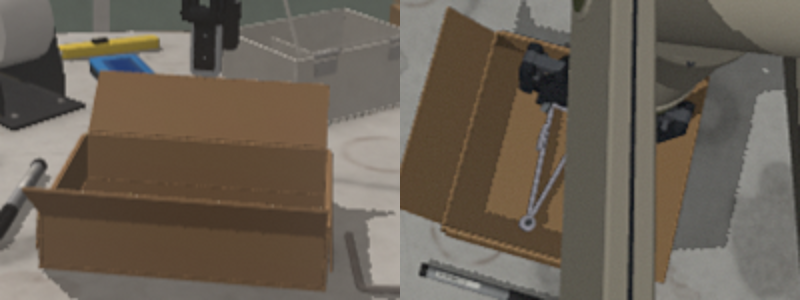

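Both flaps stay folded outside (side edges as before) and the half-open fingers stand over the tweezers. I'll descend now.

drive_tool([
  [0.3,[-1,0.5,20],0],
  [0.3,[0,0,22],0],
  [0.3,[0,0,22],0],
  [0.3,[0,0,20],0],
  [0.3,[0,0,16],0],
  [0.3,[0,0,12],0],
  [0.3,[0,0,10],0],
  [0.3,[0,0,7],0],
  [0.3,[0,0,4],0],
  [0.3,[0,0,0],0],
])

```text
time: 7.92
ee_pos: [0.555, -0.0548, 0.0078]
orientation: [3.141, 0.001, -0.458]
ft_force: [0.1, 0.3, -0.2]
grip_width: 0.0598
grasp_force: 0.0
```

drive_tool([
  [0.3,[0,0,1],0],
  [0.4,[0,0,0],0],
  [0.45,[0,0,0],0],
  [0.5,[0,0,0],0],
  [0.55,[0,0,0],0],
  [0.6,[0,0,0],0],
  [0.6,[0,0,0],0],
  [0.6,[0,0,0],0],
], grip_force=30)

```text
time: 8.58
ee_pos: [0.5564, -0.0552, 0.0088]
orientation: [-3.141, -0.002, -0.458]
ft_force: [-2.3, -0.3, 7.3]
grip_width: 0.0348
grasp_force: 7.9
```

drive_tool([
  [0.6,[0,0,-2],0],
  [0.63,[0,0,0],0],
  [0.66,[0,0,0],0],
  [0.69,[0,0,0],0],
  [0.71,[0,0,0],0],
  [0.71,[0,0,0],0],
  [0.71,[0,0,0],0],
  [0.71,[0,0,0],0],
])

```text
time: 9.25
ee_pos: [0.5555, -0.055, 0.0096]
orientation: [3.142, -0.0, -0.458]
ft_force: [-1.2, -1.8, 5.6]
grip_width: 0.0249
grasp_force: 8.7
```

```bash
python3 -c "
from h import *
delta([.5545,-.0545,.15],-26.3)
t=env.get_image('top')
cv2.imwrite('pics/s5.png',cv2.resize(t[180:330,310:510],None,fx=4,fy=4,interpolation=cv2.INTER_CUBIC))"
```

```text
t 9.25 tcp [ 0.5555 -0.055   0.0096] rpy [ 1.800e+02 -3.000e-02 -2.627e+01] q [-0.19  0.24  1.79 -0.    1.11  1.84] w 0.024851700327329276 gf 8.692137748003006 F [-1.2 -1.8  5.6]
delta tool mm [  -1.    -0.  -140.4] ('turn', np.float64(0.03285086465936615))
```

drive_tool([
  [0.71,[0,0,-3],0],
  [0.71,[0,0,-6],0],
  [0.71,[0,0,-10],0],
  [0.71,[0,0,-15],0],
  [0.71,[0,0,-20],0],
  [0.71,[0,0,-25],0],
  [0.71,[0,0,-25],0],
  [0.71,[0,0,-25],0],
  [0.71,[0,0,-15],0],
  [0.71,[0,0,-5],0],
])

```text
time: 10.13
ee_pos: [0.5572, -0.055, 0.1628]
orientation: [-3.14, -0.006, -0.458]
ft_force: [1.4, 1.0, -0.8]
grip_width: 0.0249
grasp_force: 6.9
```

```bash
python3 -c "
from h import *
delta([.46,-.32,.18],-80)
for n in('top','side'): cv2.imwrite('pics/l_%s.png'%n,env.get_image(n))"
```

```text
t 10.13 tcp [ 0.5572 -0.055   0.1628] rpy [-179.9    -0.33  -26.25] q [-0.19  0.06  1.69  0.    1.39  1.84] w 0.0249061700064835 gf 6.857251524925232 F [ 1.4  1.  -0.8]
delta tool mm [ 30.1 280.6 -17.5] ('turn', np.float64(53.74770921924261))
```

drive_tool([
  [0.71,[1,8,0],0],
  [0.71,[2,18,-2],0],
  [0.71,[3,28,-2],0],
  [0.71,[3,28,-2],0],
  [0.71,[3,28,-2],0],
  [0.71,[3,28,-2],0],
  [0.71,[3,28,-2],0],
  [0.71,[3,28,-2],0],
  [0.71,[3,28,-2],0],
  [0.71,[2,18,-1],0],
])

```text
time: 11.07
ee_pos: [0.4699, -0.2836, 0.1733]
orientation: [3.141, 0.003, -0.46]
ft_force: [1.0, 0.1, -1.4]
grip_width: 0.0249
grasp_force: 6.9
```

drive_tool([
  [0.71,[1,8,0],2],
  [0.71,[0,0,0],4],
  [0.71,[0,0,0],6],
  [0.71,[0,0,0],6],
  [0.71,[0,0,0],6],
  [0.71,[0,0,0],6],
  [0.71,[0,0,0],6],
  [0.71,[0,0,0],6],
  [0.71,[0,0,0],5],
  [0.71,[0,0,0],3],
])

```text
time: 11.9
ee_pos: [0.4691, -0.2881, 0.1735]
orientation: [3.14, 0.002, -1.337]
ft_force: [0.3, 0.4, -1.0]
grip_width: 0.0248
grasp_force: 6.9
```

drive_tool([
  [0.71,[0,0,0],2],
  [0.71,[0,0,0],0],
  [0.71,[0,0,0],0],
  [0.71,[0,0,0],0],
])

```text
time: 12.23
ee_pos: [0.4694, -0.2886, 0.1744]
orientation: [3.141, 0.001, -1.365]
ft_force: [0.6, 0.3, -1.2]
grip_width: 0.0248
grasp_force: 6.9
```

```bash
python3 -c "
from h import *
delta([.46,-.32,.18],-80)
s=env.state();T=s['ee_pos'];M=R.from_euler('xyz',s['orientation']).as_matrix();f=T+M[:,0]*.058
u,v=proj('side',f);ut,vt=proj('top',f);print(u,v,ut,vt)
im=env.get_image('side');tp=env.get_image('top');cv2.imwrite('pics/sA.png',im);cv2.imwrite('pics/tA.png',tp)
cr=lambda i,u,v,h,w:i[int(max(v-h,0)):int(v+h),int(max(u-w,0)):int(u+w)]
a=cv2.resize(cr(im,u,v,45,40),(533,600),interpolation=cv2.INTER_CUBIC);b=cv2.resize(cr(tp,ut,vt,60,26),(260,600),interpolation=cv2.INTER_CUBIC)
cv2.imwrite('pics/v9.png',np.hstack([a,b]))"
```

```text
t 12.23 tcp [ 0.4694 -0.2886  0.1744] rpy [ 1.7995e+02  7.0000e-02 -7.8210e+01] q [-0.64  0.03  1.7   0.    1.41  2.29] w 0.024819744206309103 gf 6.85964897274971 F [ 0.6  0.3 -1.2]
delta tool mm [28.8 15.6 -5.6] ('turn', np.float64(1.7887155611172147))
327.8759354187646 301.06343235943217 582.3024382330523 264.37070133456405
```

View pics/v9.png

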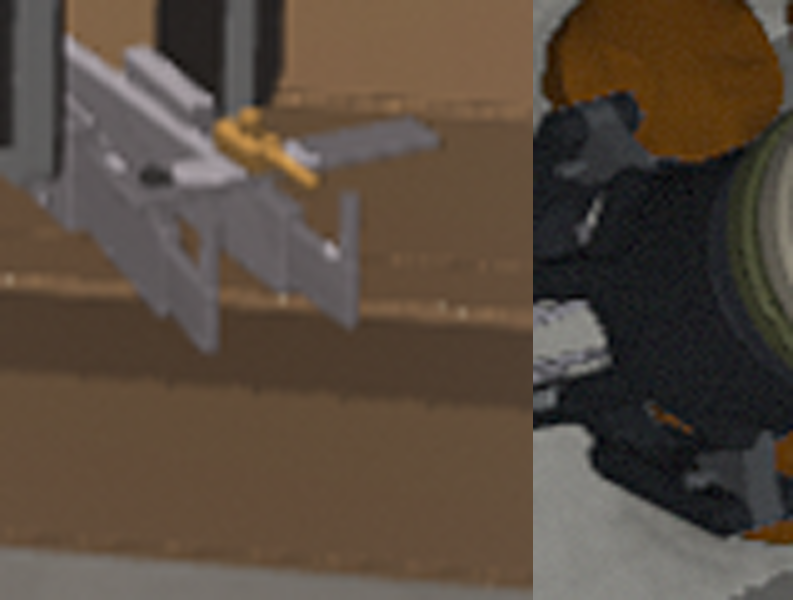

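View: the sprung pin's top is at crop (350,193), the pointer tip at (317,183), and the fixed pin spans (207,~217)–(207,350). The tweezers are level in the fingers, with the pin 4–5 mm off the pointer on the +y side. I'll compute the exact offset.

```bash
python3 -c "
from h import *
k=80/533
f=lambda u,v,z:onz('side',287+(u+.5)*k-.5,256+(v+.5)*.15-.5,z)
th0=.175-(24.8-24)*.011
for z in(.185,.19,.195):
  S=f(350,193,z);F=f(207,217,z);P=f(317,183,z)
  d=(S-F)[:2];L=np.linalg.norm(d)
  yaw=np.radians(-78.2);res=[]
  for q in(-.1,-.05,0,.05,.1):
    x=np.array([np.cos(yaw+q),np.sin(yaw+q)]);y=np.array([-x[1],x[0]])
    res.append((q,round((S-P)[:2]@y*1e3,1),round((S-P)[:2]@x*1e3,1),'FS',round(d@y*1e3,1),round(d@x*1e3,1)))
  print(z,S,L);[print(r) for r in res]
"
```

```text
0.185 [ 0.49523862 -0.33331179  0.185     ] 0.022780326095326417
(-0.1, np.float64(3.3), np.float64(4.7), 'FS', np.float64(22.7), np.float64(-2.1))
(-0.05, np.float64(3.1), np.float64(4.9), 'FS', np.float64(22.8), np.float64(-1.0))
(0, np.float64(2.8), np.float64(5.0), 'FS', np.float64(22.8), np.float64(0.2))
(0.05, np.float64(2.6), np.float64(5.2), 'FS', np.float64(22.7), np.float64(1.3))
(0.1, np.float64(2.3), np.float64(5.3), 'FS', np.float64(22.6), np.float64(2.5))
0.19 [ 0.492029   -0.34422633  0.19      ] 0.022249446206048313
(-0.1, np.float64(3.2), np.float64(4.6), 'FS', np.float64(22.2), np.float64(-2.0))
(-0.05, np.float64(3.0), np.float64(4.8), 'FS', np.float64(22.2), np.float64(-0.9))
(0, np.float64(2.7), np.float64(4.9), 'FS', np.float64(22.2), np.float64(0.2))
(0.05, np.float64(2.5), np.float64(5.0), 'FS', np.float64(22.2), np.float64(1.3))
(0.1, np.float64(2.2), np.float64(5.1), 'FS', np.float64(22.1), np.float64(2.4))
0.195 [ 0.48881938 -0.35514088  0.195     ] 0.021718566316770233
(-0.1, np.float64(3.1), np.float64(4.5), 'FS', np.float64(21.6), np.float64(-2.0))
(-0.05, np.float64(2.9), np.float64(4.6), 'FS', np.float64(21.7), np.float64(-0.9))
(0, np.float64(2.7), np.float64(4.8), 'FS', np.float64(21.7), np.float64(0.2))
(0.05, np.float64(2.4), np.float64(4.9), 'FS', np.float64(21.7), np.float64(1.3))
(0.1, np.float64(2.2), np.float64(5.0), 'FS', np.float64(21.6), np.float64(2.3))
```

The offset is 2.6 mm. The check values agree: the pin is 4.9 mm ahead of the pointer (5 expected) and the pin spacing is about 22 mm. Closing the grips 1.6 mm further should null it.

drive_tool([
  [0.715,[0,0,0],0],
  [0.72,[0,0,0],0],
  [0.725,[0,0,0],0],
  [0.729,[0,0,0],0],
  [0.729,[0,0,0],0],
  [0.729,[0,0,0],0],
  [0.729,[0,0,0],0],
  [0.729,[0,0,0],0],
  [0.729,[0,0,0],0],
  [0.729,[0,0,0],0],
])

```text
time: 13.17
ee_pos: [0.4698, -0.2891, 0.1753]
orientation: [-3.142, 0.0, -1.366]
ft_force: [0.1, -0.4, -1.3]
grip_width: 0.0236
grasp_force: 7.7
```

```bash
python3 -c "
from h import *
delta([.46,-.32,.18],-80)
im=env.get_image('side')
cv2.imwrite('pics/v10.png',np.hstack([cv2.resize(im[256:346,287:367],(480,540),interpolation=cv2.INTER_CUBIC),cv2.resize(im[150:360,250:370],(309,540),interpolation=cv2.INTER_CUBIC)]))"
```

```text
t 13.17 tcp [ 0.4698 -0.2891  0.1753] rpy [-180.      0.    -78.26] q [-0.64  0.03  1.69  0.    1.41  2.29] w 0.023614249216828066 gf 7.697563469409943 F [ 0.1 -0.4 -1.3]
delta tool mm [28.2 15.8 -4.7] ('turn', np.float64(1.7401115173979207))
```

View pics/v10.png

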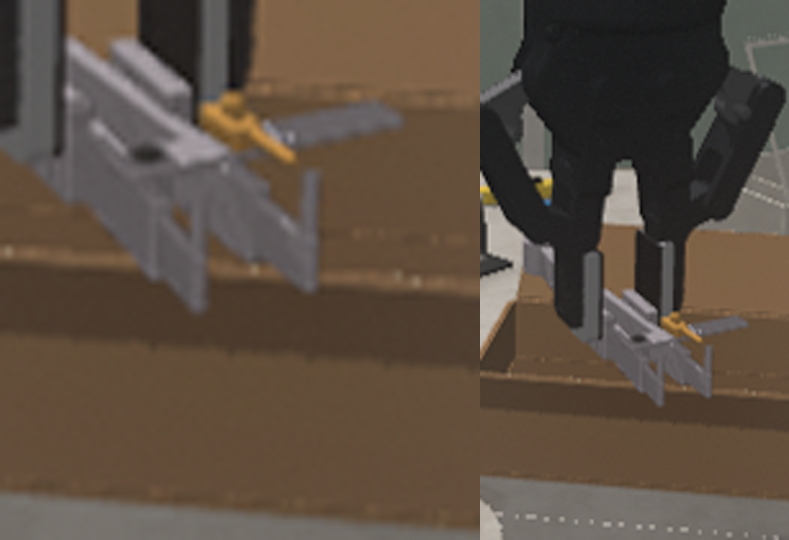

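Pin top (312,172) and pointer tip (293,158) at 6× leave about 0.7 mm. The tweezers are level, with both flaps open behind. I'll take a last 0.4 mm of squeeze and then hold.

drive_tool([
  [0.732,[0,0,0],0],
  [0.735,[0,0,0],0],
  [0.735,[0,0,0],0],
  [0.735,[0,0,0],0],
  [0.735,[0,0,0],0],
  [0.735,[0,0,0],0],
  [0.735,[0,0,0],0],
  [0.735,[0,0,0],0],
  [0.735,[0,0,0],0],
  [0.735,[0,0,0],0],
])

```text
time: 14.05
ee_pos: [0.4698, -0.2891, 0.1753]
orientation: [-3.142, -0.0, -1.366]
ft_force: [-0.7, 0.9, -0.7]
grip_width: 0.0227
grasp_force: 8.0
```

drive_tool([
  [0.735,[0,0,0],0],
  [0.735,[0,0,0],0],
  [0.735,[0,0,0],0],
  [0.735,[0,0,0],0],
  [0.735,[0,0,0],0],
  [0.735,[0,0,0],0],
  [0.735,[0,0,0],0],
  [0.735,[0,0,0],0],
  [0.735,[0,0,0],0],
  [0.735,[0,0,0],0],
])

```text
time: 14.88
ee_pos: [0.4697, -0.2892, 0.1753]
orientation: [-3.142, -0.0, -1.366]
ft_force: [1.4, -0.6, -1.7]
grip_width: 0.023
grasp_force: 8.0
```

```bash
python3 -c "
from cell import env
s=env.state();print(s['time'],s['grip_width'],s['grasp_force'],s['ee_pos']);print(env.job_done())"
```

```text
14.8833 0.02295701329125071 7.95305997133255 [ 0.46974275 -0.28915231  0.17528867]
the job is handed in; nothing more can be done
None
```

I handed the job in at 14.9 s: both flaps are folded back to about 2.4 rad, and the tweezers are held level about 170 mm up with the sprung arm's pin an estimated 0.5 mm or less from the rider's pointer. The hand-in gave no verdict.

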